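# Hang the bin in the slatted rack

### The arm

A 6-joint arm with a two-finger parallel gripper is mounted at the origin on a cart in front of the work surface, level with it; the furniture and walls round the work are solid. World frame = base frame: x ahead of the robot, y to its left, z up, the work surface at z = 0. Lengths are in m, angles in rad, forces in N, time in s.
With the tool pointing down it reaches from about 0.35 to 0.775 m from the base axis. Payload 7.3 kg.
Tool frame: the origin (TCP) lies on the centre line of the jaws, within the pads' length; the fingertips stand 22 mm ahead of it and the grasp point (between the pads) lies 3 mm ahead of it; z points along the fingers, y is the line along which they close (so a half turn about z gives the same grasp; the last joint's range is limited). The gripper opens to 92 mm and grips with 3 to 60 N. Pads are 19 mm wide; open, the fingers measure 130 mm over their backs; the gripper's body (75 mm by 190 mm) begins 47 mm behind the grasp point.
Start: joints at [-1.247, 0.342, 1.524, -0, 1.275, -0.146], TCP at [0.238, -0.468, 0.249] pointing down, gripper open.
Joint ranges: [-2.53, 2.53], [-0.77, 2.02], [0.04, 2.7], [-1, 4.14], [0.28, 2.66], [-3.11, 3.11]. Speed limits (rad/s): [2.57, 2.57, 3.14, 3.14, 3.14, 3.14].

### API

Orientations are given as a unit quaternion [x, y, z, w].
In Python, from rig import manip gives the robot as it stands.
- The arm moves only by the tool step_arm, never from a script. Its argument "series" is a list that holds one entry, the list of rows, each a list of 6 numbers: the shift along the tool's x, y, z in mm, then the turn, a rotation vector about the tool's x, y, z in units of 6 degrees (1.0 is 6 degrees). In form: [[[tx, ty, tz, ax, ay, az], ...]]. A call has 1 to 10 rows; each row is the pose to reach, as a shift and turn from the pose commanded when the call began, along the tool's axes at that moment; what a row does not reach only later rows make up. A row lasts 1/10 s, in which the tool goes at most 50 mm and 8.59 degrees, less where a joint would pass 70% of its speed; a pose out of reach is approached as far as the arm can. A call with a gripper value outside its range is refused whole. "grip" is the finger opening in mm, from 0 to 91.8, set as the call begins (left out, the last holds). The fingers move at their own pace and stop on an object; "squeeze" is the grip in N (left out, the last holds). Time passes only in rows, so rows that repeat a pose let the fingers close. It gives the time, the measured TCP pose, the force, the opening and the grip force at its end, in the units of the state.
- manip.get_obs(): the state, without advancing time (a new reading comes with each control period).
- manip.capture(name): name is "side" or "top" or "wrist"; returns a dict with "color" (420x560x3 uint8, blue, green, red), "depth" (420x560 float32, m along the optical axis (not along the pixel's ray), 0 where there is no reading), "fx", "fy", "cx", "cy" (pixels), "extrinsics" (4x4, takes a point from camera to world coordinates); the wrist camera has in their place "hand_eye" (4x4, takes a point from camera to tool coordinates, whose origin is the TCP and whose axes are the flange's). Camera axes: x right, y up, looking along -z (the intrinsics and any distortion apply to the point x, -y, -z); pixel columns grow to the right and rows downward; lengths in m; the calibration is good to about 2 mm. The wrist camera is an equidistant fisheye: a pixel r from the principal point sees the ray r / f radians off the axis. A picture is of the moment at which its call begins: read the wrist's pose just before it.
- manip.close_job(): hands the job in; it is judged then, once.
The state is a dict: "t": time; "q": joint angles; "qd": joint speeds; "joint_efforts": joint torques, N m; "tool_pos": TCP position; "orientation": TCP orientation; "ft_force": force on the tool from outside, world axes, zero at the start; "ft_torque": the same for the moment, N m; "finger_gap": finger opening in m; "grip_force": force on a finger pad.
Only numpy, scipy, OpenCV 4.12 (cv2) and the standard library are available. Lean on these libraries where they do the work, as an engineer would, in place of code of your own. Each camera call takes 0.05 s, during which the arm holds its last target. There are 200 camera calls.

### The job

Hang the small white bin that has the hooked tongue at its back in the upper slot of the slatted rack, midway along the bars: tip the bin's front up so that its tongue goes in behind the top bar, then swing the front down until the bin hangs level with its back against the middle bar, and let go. Leave the plain tray where it stands.

Things in the scene. Friction and masses are not known exactly. Their poses are not given: they have to be found in the camera images.
- bin: Small white open bin with a hooked tongue at its back: 100 (x) x 54 (y) x 50 mm high, flat sides, walls 3 mm, 0.08-0.17 kg. Origin: centre of its underside; z up, +x from front to back (at first away from the robot within 18 deg). Grip across the 54 mm sides, anywhere; a hand leaning back to the bin's front by 20 to 30 deg stays clear of the rack when the bin is tipped.
- tongue_root (a point): Point on the bin where the underside of its tongue meets the back wall: bin x 50, y 0, z 42 mm; axes as the bin. From here the tongue (36 mm wide) runs back 15 mm as a shelf 5 mm thick; from its end a tab 4 mm thick (x 11 to 15 mm) rises to z = 44 mm. Hung, this point lies 0 to 5 mm in front of upper_slot's edge, at its height; the bin may sag 4 deg.
- upper_slot (a point): Middle of the front top edge of the middle bar of the fixed rack, 150 mm up; z up, +x into the rack (away from the robot within 15 deg), y along its 3 steel bars (240 mm long, x 0 to 6 mm). Middle bar z -35 to 0, upper slot z 0 to 32, top bar z 32 to 57 mm; the slot below is wrong. Behind it is open for |y| < 100 mm. The tongue goes in only tipped: about 40 deg front up, tab up and in.
- plain_tray: White open tray of the same size and looks as the bin (100 x 54 x 50 mm) but without a tongue; a bystander. Origin at the centre of its underside, axes as the bin's.

How it is judged:
At the end, for the whole second after the job is handed in: The bin hangs at rest in the upper slot, within 25 mm of the middle of the bars: its tongue's root within 12 mm of the height of the middle bar's top edge and from 16 mm in front of it to 10 mm behind it, the bin level within 10 degrees (x of tongue_root in the frame of upper_slot between -0.016 and 0.01 m and y of tongue_root in the frame of upper_slot between -0.025 and 0.025 m and z of tongue_root in the frame of upper_slot between -0.012 and 0.012 m and angle between bin's own z axis and vertical below 0.175 rad and linear speed of bin below 0.02 m/s); the robot touches nothing.
It fails at once if the plain tray is moved by more than 30 mm (distance of plain_tray from where it was at the start of the episode above 0.03 m).
It also fails if it takes over 42 s, if anything falls off the work surface, if the arm or the gripper's body presses on something with over 40 N, if the wrist force passes 120 N, or if a joint passes its speed limit or range.

## Working session

There is one attempt and no reset: what is moved stays moved. The work goes in short steps, Python scripts to look and compute and a tool call to move; the robot and the scene stay as the last step left them, time stands still between calls to the robot, and variables do not carry over. Pictures are saved under pics/ and viewed, at most 10 in all, crops included, and the job is handed in when it is done.

Besides the shell and the picture viewer there is one more tool, called after "Request:" by a JSON object that holds its "op" and its "data". step_arm: Moves the arm, as the interface text tells. Its arguments: {"type":"object","properties":{"series":{"type":"array","items":{"type":"array","items":{"type":"array","items":{"type":"number"}}}},"grip":{"type":"number"},"squeeze":{"type":"number"}},"required":["series"]}

```bash
mkdir -p pics; cat > h.py <<'E'
import numpy as np, cv2
from rig import manip
from scipy.spatial.transform import Rotation as R
def pts(c):
    d=c["depth"]; v,u=np.mgrid[0:d.shape[0],0:d.shape[1]]
    P=np.stack([(u-c["cx"])/c["fx"]*d,-(v-c["cy"])/c["fy"]*d,-d],-1)
    T=np.array(c["extrinsics"]); return P@T[:3,:3].T+T[:3,3]
E
python3 - <<'E'
from h import *
for n in("top","side"):
    c=manip.capture(n); cv2.imwrite(f"pics/{n}0.png",c["color"]); np.savez(f"{n}0.npz",**{k:np.array(v) for k,v in c.items()})
    print(n,c["fx"],c["cx"],c["cy"],np.round(c["extrinsics"],3).tolist())
print(manip.get_obs())
E
```

```text
top 533.3195331769441 282.86705639180246 217.84671207507833 [[-0.02, 0.99, -0.142, 0.422], [-0.999, -0.015, 0.038, 0.151], [0.036, 0.143, 0.989, 1.102], [0.0, 0.0, 0.0, 1.0]]
side 500.80440396025097 280.5676075299288 217.1779243295335 [[0.964, 0.127, -0.235, 0.364], [-0.266, 0.391, -0.881, -0.628], [-0.02, 0.912, 0.41, 0.457], [0.0, 0.0, 0.0, 1.0]]
{'t': 0.1, 'q': array([-1.24699202e+00,  3.42684406e-01,  1.52488808e+00, -1.51487201e-06,
        1.27539392e+00, -1.45990144e-01]), 'qd': array([-0.00063158, -0.00051657, -0.00255241,  0.00024122,  0.00101973,
       -0.00102517]), 'joint_efforts': array([ 2.20872971e-03, -4.32002699e+01, -2.44691277e+01,  7.19126081e-02,
        5.26192656e-02, -5.13907594e-05]), 'tool_pos': array([ 0.23759155, -0.46780724,  0.24810982]), 'orientation': array([ 9.72537986e-01,  2.32743195e-01, -6.17092382e-05, -6.84097675e-04]), 'ft_force': array([ 0.30520169,  0.17562932, -0.35461424]), 'ft_torque': array([-0.03884998, -0.02122904, -0.02413729]), 'grip_force': 0.0, 'finger_gap': 0.09157547372975956}
```

View pics/top0.png

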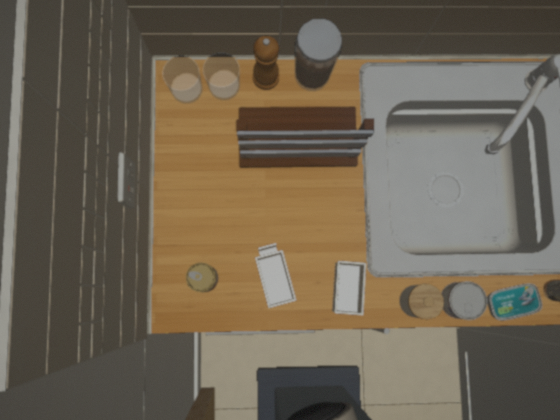

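View pics/side0.png

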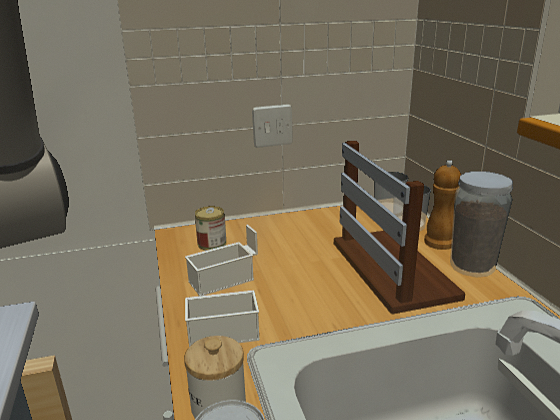

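The top view shows the bin (tongued) near pixel (276,278), its tongue at (268,250). The tray is at (350,288), and the rack bars run between columns 240 and 370 at rows 132–153. The side view shows the bars leaning across (345–405, 150–280).

```bash
python3 - <<'E'
from h import *
c=dict(np.load("top0.npz")); P=pts(c); im=c["color"]; hsv=cv2.cvtColor(im,cv2.COLOR_BGR2HSV)
def reg(P,u0,u1,v0,v1,m): 
    M=np.zeros(m.shape,bool); M[v0:v1,u0:u1]=1; return P[M&m]
for nm,b in(("bin",(245,305,240,315)),("tray",(325,375,255,325))):
    w=(hsv[...,1]<60)&(hsv[...,2]>110)
    Q=reg(P,*b,w); print(nm,len(Q),np.percentile(Q[:,2],[1,5,50,95,99]).round(4))
    S=Q[(Q[:,2]>0.040)&(Q[:,2]<0.058)]
    r=cv2.minAreaRect((S[:,:2]*1000).astype(np.float32)); print(" rim",len(S),r,cv2.boxPoints(r).round(1).tolist())
    S=Q[Q[:,2]>0.07]; print(" tab",len(S),S.mean(0) if len(S) else 0)
# bars from top: high
for n in("top","side"):
    c=dict(np.load(n+"0.npz")); P=pts(c); hsv=cv2.cvtColor(c["color"],cv2.COLOR_BGR2HSV)
    b=(230,380,120,165) if n=="top" else (335,412,135,290)
    w=(hsv[...,1]<70)&(c["depth"]>0)
    Q=reg(P,*b,w); Q=Q[(Q[:,0]>.5)&(Q[:,0]<.75)&(Q[:,2]>.03)&(Q[:,2]<.24)]
    for lo,hi in((.04,.09),(.09,.11),(.115,.15),(.15,.18),(.182,.207),(.207,.225)):
        S=Q[(Q[:,2]>lo)&(Q[:,2]<hi)]
        if len(S)<15: print(n,lo,len(S));continue
        vx,vy,x0,y0=cv2.fitLine(S[:,:2].astype(np.float32),cv2.DIST_HUBER,0,.01,.01).ravel()
        t=(S[:,:2]-[x0,y0])@[vx,vy]; res=(S[:,:2]-[x0,y0])@[-vy,vx]
        print(n,lo,len(S),"dir",vx,vy,"ends",[(round(x0+vx*a,4),round(y0+vy*a,4)) for a in(t.min(),t.max())],"res",np.percentile(res,[5,95]).round(4),"z",np.percentile(S[:,2],[2,98]).round(4))
E
```

```text
bin 1684 [-0.0029 -0.0012  0.0034  0.0525  0.0866]
 rim 435 ((459.1717224121094, 129.86253356933594), (112.7491226196289, 56.18397903442383), 14.198626518249512) [[397.6000061035156, 143.3000030517578], [411.3999938964844, 88.80000305175781], [520.7000122070312, 116.5], [506.8999938964844, 170.89999389648438]]
 tab 52 [0.50022837 0.14485432 0.23978037]
tray 1529 [-0.0029 -0.0011  0.0029  0.0515  0.0534]
 rim 328 ((433.5795593261719, -18.176239013671875), (56.76036071777344, 101.97848510742188), 84.37043762207031) [[380.1000061035156, -41.400001525878906], [481.5, -51.400001525878906], [487.1000061035156, 5.099999904632568], [385.6000061035156, 15.100000381469727]]
 tab 7 [0.4220917  0.15114305 1.10200441]
top 0.04 876 dir 0.00057180325 -0.9999998 ends [(np.float64(0.6999), np.float64(0.1936)), (np.float64(0.7), np.float64(-0.0444))] res [-0.0015  0.0047] z [0.05   0.0859]
top 0.09 12
top 0.115 882 dir 0.0013651407 -0.99999905 ends [(np.float64(0.6994), np.float64(0.1943)), (np.float64(0.6997), np.float64(-0.0446))] res [-0.0013  0.0051] z [0.1172 0.1498]
top 0.15 145 dir 0.0007615844
[... 661 characters left out ...]
0
side 0.115 1444 dir 0.00025780598 -0.99999994 ends [(np.float64(0.6996), np.float64(0.1921)), (np.float64(0.6996), np.float64(-0.0504))] res [-0.001   0.0041] z [0.1167 0.1498]
side 0.15 51 dir 0.00041802326 -0.99999994 ends [(np.float64(0.7025), np.float64(0.1927)), (np.float64(0.7026), np.float64(-0.0475))] res [-0.0033  0.0038] z [0.15   0.1579]
side 0.182 1175 dir 0.004233781 -0.99999106 ends [(np.float64(0.6993), np.float64(0.1905)), (np.float64(0.7003), np.float64(-0.0491))] res [-0.0013  0.004 ] z [0.1829 0.2068]
side 0.207 33 dir 0.0068905563 -0.9999763 ends [(np.float64(0.7002), np.float64(0.1861)), (np.float64(0.7018), np.float64(-0.0437))] res [-0.0022  0.0043] z [0.207  0.2079]
```

```bash
cat >> h.py <<'E'
SLOT=np.array([.699,.073,.150]); LEAN=28; G=np.array([-75.,0,-10.])/1000   # grasp rel. tongue root, bin axes
def tool_R(yaw,tip):  # tool axes for a bin with yaw and front-up tip (deg)
    s,c=np.sin(np.radians(LEAN)),np.cos(np.radians(LEAN))
    return R.from_euler("zy",[yaw,0],degrees=True)*R.from_euler("y",tip,degrees=True)*R.from_matrix(np.array([[c,0,s],[0,-1,0],[s,0,-c]]).T)
def tool_pose(root,yaw,tip):
    B=R.from_euler("z",yaw,degrees=True)*R.from_euler("y",tip,degrees=True); T=tool_R(yaw,tip)
    return np.array(root)+B.apply(G)-T.apply([0,0,.003]),T
def delta(p,T,p0=None,T0=None):
    if p0 is None:
        o=manip.get_obs(); p0,T0=o["tool_pos"],R.from_quat(o["orientation"])
    return (T0.inv().apply(p-p0)*1000).round(1).tolist()+((T0.inv()*T).as_rotvec(degrees=True)/6).round(3).tolist()
E
cat > plan.py <<'E'
from h import *
import heapq
bars=[(0,6,-35,0),(0,6,32,57),(0,6,-105,-70)]
s,c=np.sin(np.radians(LEAN)),np.cos(np.radians(LEAN))
def edge(x0,x1,z0,z1,n=25):
    a=np.linspace(x0,x1,n);b=np.linspace(z0,z1,n);o=np.ones(n)
    return np.vstack([np.c_[a,z0*o],np.c_[a,z1*o],np.c_[x0*o,b],np.c_[x1*o,b]])
body=edge(-37.5,37.5,47,200)
body=np.array([G[0],G[2]])*1000+body[:,:1]*[c,s]-body[:,1:]*[s,-c]
pieces=[(0,15,0,5),(11,15,0,44),(-100,0,-42,8)]
BP=np.vstack([edge(*p) for p in pieces]+[body])
def sd(P,r):
    q=np.abs(P-[(r[0]+r[1])/2,(r[2]+r[3])/2])-[(r[1]-r[0])/2,(r[3]-r[2])/2]
    return np.linalg.norm(np.maximum(q,0),axis=1)+np.minimum(q.max(1),0)
BE=np.vstack([edge(*b) for b in bars])
def clr(x,z,t):
    t=np.radians(t);A=np.array([[np.cos(t),np.sin(t)],[-np.sin(t),np.cos(t)]])
    W=BP@A.T+[x,z]; m=min(sd(W,b).min() for b in bars)
    L=(BE-[x,z])@A
    return min(m,min(sd(L,p).min() for p in pieces))
X=np.arange(-80,2,2);Z=np.arange(-60,30,2);TH=np.arange(0,61,4)
C=np.array([[[clr(x,z,t) for t in TH] for z in Z] for x in X])
goal=(list(X).index(-2),list(Z).index(2),0)
print("goal clr",C[goal])
# widest path from goal to x=-80
best={};pq=[(-9,0,goal,None)];par={}
D=[(a,b,e) for a in(-1,0,1) for b in(-1,0,1) for e in(-1,0,1) if (a,b,e)!=(0,0,0)]
best=lambda thr:None
def path(thr):
    pq=[(0,goal)];d={goal:0};par={}
    while pq:
        g,n=heapq.heappop(pq)
        if g>d[n]: continue
        if n[0]==0:
            o=[n]
            while n in par: n=par[n];o.append(n)
            return o
        for e in D:
            m=tuple(np.add(n,e))
            if min(m)<0 or m[0]>=len(X) or m[1]>=len(Z) or m[2]>=len(TH): continue
            if C[m]<min(thr,C[goal]+ .35*(d[n])*1): continue
            k=g+np.linalg.norm(e)+ 1.5/max(C[m],.3)
            if k<d.get(m,1e9): d[m]=k;par[m]=n;heapq.heappush(pq,(k,m))
for thr in(6,5,4.5,4,3.5,3,2.5,2,1.5,1):
    p=path(thr)
    if p: print(thr);[print(X[a],Z[b],TH[e],C[a,b,e].round(1)) for a,b,e in p];break
E
python3 plan.py; python3 - <<'E'
from h import *
yaw=14.2; u=np.array([np.cos(np.radians(yaw)),np.sin(np.radians(yaw)),0])
bc=np.array([.454,.1286,0]); root=bc+.05*u+[0,0,.042]
p,T=tool_pose(root,yaw,0); pre=p-T.apply([0,0,.12])
o=manip.get_obs();print("grasp",p,"pre",pre,"delta",delta(pre,T))
E
```

```text
goal clr 2.0
6
-80 12 60 36.1
-78 12 60 34.2
-76 12 60 32.3
-74 12 60 30.4
-72 12 60 28.6
-70 12 60 26.8
-68 12 60 24.9
-66 12 60 23.2
-64 12 60 21.4
-62 12 60 19.7
-60 12 60 18.0
-58 12 60 16.2
-56 12 60 14.5
-54 12 60 12.8
-52 12 60 11.3
-50 12 60 9.9
-48 12 60 8.7
-46 12 60 7.9
-44 12 60 7.5
-42 12 60 7.5
-40 12 60 7.5
-38 12 60 7.5
-36 12 60 7.7
-34 12 60 8.3
-32 12 60 9.3
-30 12 60 10.3
-28 12 60 9.4
-26 12 60 8.4
-24 14 56 9.1
-22 14 56 8.9
-20 14 56 7.8
-18 16 52 8.7
-16 16 48 7.6
-14 16 44 6.4
-12 16 40 6.4
-10 16 36 7.2
-8 16 32 7.6
-6 14 28 7.1
-6 14 24 7.4
-4 12 20 7.9
-4 10 16 6.6
-4 8 12 5.6
-4 6 8 4.5
-4 4 4 3.0
-2 2 0 2.0
grasp [0.42839849 0.12212182 0.03464884] pre [0.37378324 0.10830204 0.14060255] delta [382.2, -451.9, 108.2, -0.531, 4.647, 2.074]
```

Request:
{"op": "step_arm", "data": {"series": [[[127,-151,12,-0.18,1.55,0.69],[160,-190,20,-0.35,3.1,1.38],[200,-230,30,-0.53,4.65,2.07],[235,-272,42,-0.53,4.65,2.07],[270,-315,55,-0.53,4.65,2.07],[300,-350,70,-0.53,4.65,2.07],[330,-390,85,-0.53,4.65,2.07],[355,-420,95,-0.53,4.65,2.07],[382,-452,108,-0.53,4.65,2.07],[382,-452,108,-0.53,4.65,2.07]]], "grip": 91.8}}

```text
t: 1.1
tool_pos: [0.3489, -0.0009, 0.1682]
orientation: [0.963, 0.12, 0.24, -0.029]
ft_force: [1.8, -0.1, -0.1]
finger_gap: 0.0915
grip_force: 0.0
```

Request:
{"op": "step_arm", "data": {"series": [[[0,0,0,0,0,0],[0,0,0,0,0,0]]]}}

```text
t: 1.3
tool_pos: [0.3491, -0.001, 0.1682]
orientation: [0.963, 0.123, 0.24, -0.03]
ft_force: [-0.0, -0.5, 0.1]
finger_gap: 0.0918
grip_force: 0.0
```

```bash
python3 - <<'E'
from h import *
o=manip.get_obs();print(o["t"],o["tool_pos"],o["q"].round(2))
yaw=14.2; u=np.array([np.cos(np.radians(yaw)),np.sin(np.radians(yaw)),0])
root=np.array([.454,.1286,0])+.05*u+[0,0,.042]
p,T=tool_pose(root,yaw,0); print(delta(p,T))
c=manip.capture("wrist"); cv2.imwrite("pics/w1.png",c["color"]); print(c["fx"],c["cx"],c["cy"],np.round(c["hand_eye"],3).tolist())
E
```

```text
1.3 [ 0.34914588 -0.00102856  0.168227  ] [-0.52 -0.07  2.41  0.69  0.54  0.24]
[32.6, -99.5, 168.3, -0.016, 0.01, 0.056]
325.19226210127806 279.63020270823455 211.0805054937347 [[-0.001, 0.954, 0.299, 0.081], [1.0, 0.0, 0.001, 0.0], [0.001, 0.299, -0.954, -0.135], [0.0, 0.0, 0.0, 1.0]]
```

View pics/w1.png

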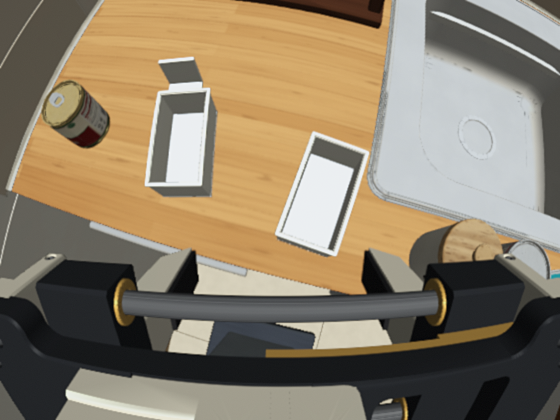

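The wrist view shows the bin with its tongue at (185,140) and the tray at (322,195). The arm is still short of the pre-grasp pose.

Request:
{"op": "step_arm", "data": {"series": [[[11,-33,16,0,0,0.06],[22,-66,32,0,0,0.06],[32.6,-99.5,48,-0.02,0.01,0.06],[32.6,-99.5,48,-0.02,0.01,0.06],[32.6,-99.5,48,-0.02,0.01,0.06],[32.6,-99.5,48,-0.02,0.01,0.06],[32.6,-99.5,48,-0.02,0.01,0.06]]]}}

```text
t: 2.05
tool_pos: [0.3754, 0.102, 0.1495]
orientation: [0.964, 0.116, 0.237, -0.031]
ft_force: [-0.9, -0.9, 0.3]
finger_gap: 0.0918
grip_force: 0.0
```

```bash
python3 - <<'E'
from h import *
yaw=14.2; u=np.array([np.cos(np.radians(yaw)),np.sin(np.radians(yaw)),0])
root=np.array([.454,.1286,0])+.05*u+[0,0,.042]
p,T=tool_pose(root,yaw,0); o=manip.get_obs();print(o["t"],o["tool_pos"],delta(p,T))
T0=R.from_quat(o["orientation"])
c=manip.capture("wrist"); im=c["color"]; cv2.imwrite("pics/w2.png",im)
H=np.array(c["hand_eye"]); v,u_=np.mgrid[0:420,0:560]
dx=u_-c["cx"];dy=v-c["cy"];r=np.hypot(dx,dy);th=r/c["fx"];d=c["depth"]
k=np.tan(th)/np.maximum(r,1e-6)*d
P=np.stack([dx*k,-dy*k,-d],-1)@H[:3,:3].T+H[:3,3]; W=T0.apply(P.reshape(-1,3)).reshape(P.shape)+o["tool_pos"]
hsv=cv2.cvtColor(im,cv2.COLOR_BGR2HSV)
m=(hsv[...,1]<60)&(d>0)&(W[...,2]>.042)&(W[...,2]<.056)&(abs(W[...,0]-.454)<.09)&(abs(W[...,1]-.1286)<.07)
S=W[m]; print(len(S),cv2.minAreaRect((S[:,:2]*1000).astype(np.float32)))
q=(S[:,:2]-[.454,.1286])@np.array([[np.cos(np.radians(yaw)),-np.sin(np.radians(yaw))],[np.sin(np.radians(yaw)),np.cos(np.radians(yaw))]])
print(np.percentile(q,[.5,2,98,99.5],axis=0).round(4).T.tolist())
E
```

```text
2.05 [0.3753972  0.1019766  0.14950207] [-3.4, -6.4, 127.9, -0.01, 0.065, -0.084]
2606 ((460.2462158203125, 128.9957733154297), (112.97592163085938, 56.62495040893555), 14.139514923095703)
[[-0.0502, -0.0496, 0.062, 0.0622], [-0.0293, -0.0289, 0.0266, 0.027]]
```

Request:
{"op": "step_arm", "data": {"series": [[[-3.4,-5.3,30,0,0.06,-0.08],[-3.4,-5.3,60,0,0.06,-0.08],[-3.4,-5.3,90,0,0.06,-0.08],[-3.4,-5.3,115,0,0.06,-0.08],[-3.4,-5.3,128,0,0.06,-0.08],[-3.4,-5.3,128,0,0.06,-0.08],[-3.4,-5.3,128,0,0.06,-0.08],[-3.4,-5.3,128,0,0.06,-0.08]]]}}

```text
t: 2.9
tool_pos: [0.4404, 0.0957, 0.0846]
orientation: [0.96, 0.131, 0.235, -0.079]
ft_force: [0.9, 1.2, -1.1]
finger_gap: 0.092
grip_force: 0.0
```

Request:
{"op": "step_arm", "data": {"series": [[[0,0,0,0,0,0],[0,0,0,0,0,0],[0,0,0,0,0,0],[0,0,0,0,0,0],[0,0,0,0,0,0],[0,0,0,0,0,0],[0,0,0,0,0,0],[0,0,0,0,0,0]]], "grip": 45, "squeeze": 25}}

```text
t: 3.7
tool_pos: [0.4395, 0.0978, 0.0847]
orientation: [0.96, 0.133, 0.234, -0.079]
ft_force: [0.9, -0.3, 0.6]
finger_gap: 0.0452
grip_force: 0.0
```

```bash
python3 - <<'E'
from h import *
yaw=14.2; u=np.array([np.cos(np.radians(yaw)),np.sin(np.radians(yaw)),0])
root=np.array([.454,.1286,0])+.05*u+[0,0,.042]
p,T=tool_pose(root,yaw,0); print(delta(p,T))
o=manip.get_obs();print(o["t"],o["tool_pos"],o["finger_gap"],o["grip_force"],o["q"].round(2))
E
```

```text
[-27.7, -21.9, 44.3, -0.987, -0.009, 0.021]
3.7 [0.43954399 0.09784024 0.08465824] 0.04517467638076681 0.0 [-0.14  0.34  2.31  1.33  0.28 -0.1 ]
```

```bash
cat > fk.py <<'E'
from h import *
from scipy.optimize import least_squares
D=[([-1.24699,.342684,1.524888],[.23759155,-.46780724,.24810982],None)]
def wc(k,q):
    r0,h,L1,L2,d,e=k; a=q[1]; b=q[1]+q[2]
    r=r0+L1*np.sin(a)+L2*np.sin(b)+e*np.cos(b); z=h+L1*np.cos(a)+L2*np.cos(b)-e*np.sin(b)
    return np.array([r*np.cos(q[0]),r*np.sin(q[0]),z])
E
python3 - <<'E'
from fk import *
o=manip.get_obs()
D=[([-1.24699,.342684,1.524888],[.23759155,-.46780724,.24810982],[0.97253799,.2327432,-6.17e-5,-6.84e-4]),
 ([-.52,-.07,2.41],[.34914588,-.00102856,.168227],[.963,.123,.24,-.03]),
 (o["q"][:3],o["tool_pos"],o["orientation"])]
f=lambda k:np.concatenate([wc(k,q)+k[4]*R.from_quat(w).apply([0,0,1])-p for q,p,w in D]+[.01*(np.array(k)-[0,.3,.4,.4,.25,0])])
s=least_squares(f,[0,.3,.4,.4,.25,0]);k=s.x;print(k.round(3),f(k)[:9].round(4))
np.save("k.npy",k)
for lean in(28,24,20,15,10,5):
  for gx in(-75,-60,-50):
    import h; h.LEAN=lean; h.G[:]=np.array([gx,0,-10])/1000
    out=[]
    for root,yaw,tip in([np.array([.454+.0485,.1276+.0123,.042]),14.2,0],[[.699-.03,.073,.165],0,60],[[.699-.08,.073,.165],0,60],[[.699-.02,.073,.165],0,50],[[.697,.073,.152],0,0]):
        p,T=tool_pose(root,yaw,tip); w=p-k[4]*T.apply([0,0,1])
        q1=np.arctan2(w[1],w[0]); g=lambda x:(wc(k,[q1,x[0],x[1]])-w)[[0,2]]
        x=least_squares(g,[.4,1.6]); t=T.apply([0,0,1]); fa=R.from_euler("zy",[q1,x.x[0]+x.x[1]]).apply([0,0,1])
        pit=np.arctan2(t[:2]@[np.cos(q1),np.sin(q1)],t[2])%(2*np.pi)
        out.append([x.x[0].round(2),x.x[1].round(2),round(pit-x.x.sum(),2),round(x.cost**.5,3)])
    print(lean,gx,*out)
E
```

```text
[-0.111  0.514  0.575  0.495  0.547  0.122] [-0.0724 -0.0244 -0.0015  0.0036  0.0053  0.0038 -0.0017 -0.0082 -0.0022]
28 -75 [np.float64(0.47), np.float64(2.35), np.float64(-0.17), np.float64(0.0)] [np.float64(1.14), np.float64(0.31), np.float64(2.25), np.float64(0.0)] [np.float64(1.01), np.float64(0.58), np.float64(2.11), np.float64(0.0)] [np.float64(0.91), np.float64(0.7), np.float64(1.92), np.float64(0.0)] [np.float64(0.36), np.float64(1.96), np.float64(0.35), np.float64(0.0)]
28 -60 [np.float64(0.47), np.float64(2.32), np.float64(-0.15), np.float64(0.0)] [np.float64(1.17), np.float64(0.27), np.float64(2.25), np.float64(0.0)] [np.float64(1.03), np.float64(0.56), np.float64(2.11), np.float64(0.0)] [np.float64(0.94), np.float64(0.67), np.float64(1.92), np.float64(0.0)] [np.float64(0.37), np.float64(1.93), np.float64(0.36), np.float64(0.0)]
28 -50 [np.float64(0.48), np.float64(2.3), np.float64(-0.13), np.float64(0.0)] [np.float64(1.19), np.float64(0.25), np.float64(2.26), np.float64(0.0)] [np.float64(1.05), np.float64(0.54), np.float64(2.11), np.float64(0.0)] [np.float64(0.95), np.fl
[... 4984 characters left out ...]
loat64(0.68), np.float64(0.0)] [np.float64(1.56), np.float64(-0.24), np.float64(2.78), np.float64(0.078)] [np.float64(1.56), np.float64(-0.24), np.float64(2.78), np.float64(0.043)] [np.float64(1.5), np.float64(-0.24), np.float64(2.67), np.float64(0.038)] [np.float64(0.55), np.float64(1.44), np.float64(1.07), np.float64(0.0)]
5 -50 [np.float64(0.5), np.float64(1.87), np.float64(0.69), np.float64(0.0)] [np.float64(1.57), np.float64(-0.24), np.float64(2.78), np.float64(0.081)] [np.float64(1.57), np.float64(-0.24), np.float64(2.78), np.float64(0.046)] [np.float64(1.51), np.float64(-0.24), np.float64(2.66), np.float64(0.042)] [np.float64(0.57), np.float64(1.41), np.float64(1.08), np.float64(0.0)]
```

```bash
cat > fk.py <<'E'
import h
from h import *
from scipy.optimize import least_squares
def wc(k,q):
    r0,hh,L1,L2,d,e,l=k; a=q[1]; b=q[1]+q[2]
    r=r0+L1*np.sin(a)+L2*np.sin(b)+e*np.cos(b); z=hh+L1*np.cos(a)+L2*np.cos(b)-e*np.sin(b)
    c,s=np.cos(q[0]),np.sin(q[0]); return np.array([r*c-l*s,r*s+l*c,z])
def ik(k,p,T):
    w=p-k[4]*T.apply([0,0,1]); x=least_squares(lambda q:wc(k,q)-w,[np.arctan2(w[1],w[0])-.1,.4,1.8])
    q=x.x; A=(R.from_euler("ZY",[q[0],q[1]+q[2]]).inv()*T); e=A.as_euler("ZYZ")
    return np.r_[q,e].round(2).tolist(),round(x.cost**.5,4)
E
python3 - <<'E'
from fk import *
o=manip.get_obs()
D=[([-1.24699,.342684,1.524888],[.23759155,-.46780724,.24810982],[0.97253799,.2327432,-6.17e-5,-6.84e-4]),
 ([-.52,-.07,2.41],[.34914588,-.00102856,.168227],[.963,.123,.24,-.03]),
 (o["q"][:3],o["tool_pos"],o["orientation"])]
k0=np.array([0,.3,.4,.4,.25,0,.08])
f=lambda k:np.concatenate([wc(k,q)+k[4]*R.from_quat(w).apply([0,0,1])-p for q,p,w in D]+[.003*(k-k0)])
k=least_squares(f,k0).x;print(k.round(3),f(k)[:9].round(4));np.save("k.npy",k)
print(o["q"].round(2),ik(k,o["tool_pos"],R.from_quat(o["orientation"])))
for lean in(28,20,15,10):
  for gx in(-75,-50):
    h.LEAN=lean; h.G[:]=np.array([gx,0,-10])/1000; print("LEAN",lean,gx)
    for root,yaw,tip in([np.array([.454+.0485,.1276+.0123,.042]),14.2,0],[[.669,.073,.165],0,60],[[.619,.073,.165],0,60],[[.679,.073,.165],0,50],[[.697,.073,.152],0,0]):
        print("  ",*ik(k,*tool_pose(root,yaw,tip)))
E
```

```text
[-0.     0.219  0.508  0.379  0.295  0.046  0.076] [ 0.0001  0.     -0.0002  0.0002  0.0002  0.0005 -0.0001 -0.0003 -0.0003]
[-0.14  0.34  2.31  1.33  0.28 -0.1 ] ([-0.14, 0.33, 2.31, 1.32, 0.28, 1.48], np.float64(0.0))
LEAN 28 -75
   [0.04, 0.47, 2.37, 2.65, 0.21, 0.3] 0.0
   [-0.0, 0.91, 0.67, -0.0, 2.11, 3.14] 0.0
   [-0.0, 0.79, 0.92, -0.0, 1.99, 3.14] 0.0
   [-0.0, 0.79, 0.88, -0.0, 1.86, 3.14] 0.0
   [-0.01, 0.44, 1.81, 0.01, 0.4, 3.13] 0.0
LEAN 28 -50
   [0.05, 0.49, 2.31, 2.55, 0.16, 0.41] 0.0
   [-0.0, 0.96, 0.64, -0.0, 2.1, 3.14] 0.0
   [-0.0, 0.83, 0.9, -0.0, 1.97, 3.14] 0.0
   [-0.0, 0.84, 0.84, -0.0, 1.85, 3.14] 0.0
   [-0.01, 0.48, 1.74, 0.01, 0.43, 3.13] 0.0
LEAN 20 -75
   [0.06, 0.45, 2.26, 0.66, 0.1, 2.31] 0.0
   [-0.0, 1.02, 0.51, -0.0, 2.31, 3.14] 0.0
   [-0.0, 0.88, 0.8, -0.0, 2.16, 3.14] 0.0
   [-0.0, 0.89, 0.73, -0.0, 2.05, 3.14] 0.0
   [-0.01, 0.47, 1.69, 0.0, 0.63, 3.13] 0.0
LEAN 20 -50
   [0.07, 0.47, 2.2, 0.45, 0.14, 2.53] 0.0
   [-0.0, 1.07, 0.46, -0.0, 2.31, 3.14] 0.0
   [-0.0, 0.93, 0.77, -0.0, 2.14, 3.14] 0.0
   [-0.0, 0.94, 0.67, -0.0, 2.05, 3.14] 0.0
 
[... 266 characters left out ...]
3] 0.0
LEAN 15 -50
   [0.08, 0.48, 2.13, 0.15, 0.28, 2.83] 0.0
   [-0.0, 1.15, 0.33, -0.0, 2.45, 3.14] 0.0
   [-0.0, 0.99, 0.69, -0.0, 2.25, 3.14] 0.0
   [-0.0, 1.01, 0.56, -0.0, 2.18, 3.14] 0.0
   [-0.01, 0.54, 1.54, 0.0, 0.8, 3.13] 0.0
LEAN 10 -75
   [0.08, 0.47, 2.12, 0.08, 0.38, 2.91] 0.0
   [-0.0, 1.18, 0.27, -0.01, 2.57, 3.13] 0.0
   [-0.0, 1.0, 0.66, -0.0, 2.36, 3.14] 0.0
   [-0.0, 1.03, 0.53, -0.0, 2.29, 3.14] 0.0
   [-0.01, 0.53, 1.53, 0.0, 0.9, 3.13] 0.0
LEAN 10 -50
   [0.09, 0.49, 2.06, 0.07, 0.42, 2.93] 0.0
   [-0.0, 1.25, 0.17, -0.01, 2.6, 3.13] 0.0
   [-0.0, 1.05, 0.61, -0.0, 2.36, 3.14] 0.0
   [-0.0, 1.09, 0.44, -0.0, 2.31, 3.14] 0.0
   [-0.01, 0.57, 1.46, 0.0, 0.93, 3.14] 0.0
```

```bash
sed -i 's/^SLOT.*/SLOT=np.array([.699,.073,.150]); LEAN=12; G=np.array([-83.,0,-7.])\/1000/' h.py
python3 - <<'E'
from fk import *
k=np.load("k.npy")
for root,yaw,tip in([np.array([.454+.0485,.1276+.0123,.042]),14.2,0],[[.669,.073,.165],0,44]): print(*ik(k,*tool_pose(root,yaw,tip)))
root=np.array([.454+.0485,.1276+.0123,.042]); p,T=tool_pose(root,14.2,0)
print("g",p,"above",delta(p+[0,0,.09],T))
E
python3 plan.py|tail -35
```

```text
[0.08, 0.45, 2.17, 0.11, 0.32, 2.87] 0.0
[-0.0, 0.87, 0.78, -0.0, 2.05, 3.14] 0.0
g [0.42143136 0.11938648 0.03793444] above [9.6, -29.7, -41.1, -0.978, -2.674, 0.159]
-60 12 60 18.0
-58 12 60 16.2
-56 12 60 14.5
-54 12 60 12.8
-52 12 60 11.3
-50 12 60 9.9
-48 12 60 8.7
-46 12 60 7.9
-44 12 60 7.5
-42 12 60 7.5
-40 12 60 7.5
-38 12 60 7.5
-36 12 60 7.7
-34 12 60 8.3
-32 12 60 9.3
-30 12 60 10.3
-28 12 60 9.4
-26 12 60 8.4
-24 14 56 9.1
-22 14 56 8.9
-20 14 56 7.8
-18 16 52 8.7
-16 16 48 7.6
-14 16 44 6.4
-12 16 40 6.4
-10 16 36 7.2
-8 16 32 7.6
-6 14 28 7.1
-6 14 24 7.4
-4 12 20 7.9
-4 10 16 6.6
-4 8 12 5.6
-4 6 8 4.5
-4 4 4 3.0
-2 2 0 2.0
```

Request:
{"op": "step_arm", "data": {"series": [[[5,-15,-41,-0.5,-1.3,0.08],[9.6,-29.7,-41,-0.98,-2.67,0.16],[9.6,-29.7,-41,-0.98,-2.67,0.16],[9.6,-29.7,-41,-0.98,-2.67,0.16],[9.6,-29.7,-41,-0.98,-2.67,0.16],[9.6,-29.7,-41,-0.98,-2.67,0.16],[9.6,-29.7,-41,-0.98,-2.67,0.16],[9.6,-29.7,-41,-0.98,-2.67,0.16]]], "grip": 91.8}}

```text
t: 4.5
tool_pos: [0.4224, 0.1199, 0.1284]
orientation: [0.987, 0.124, 0.105, -0.012]
ft_force: [-0.4, 0.3, -0.3]
finger_gap: 0.0915
grip_force: 0.0
```

```bash
python3 - <<'E'
from fk import *
root=np.array([.454+.0485,.1276+.0123,.042]); p,T=tool_pose(root,14.2,0)
o=manip.get_obs();print(o["t"],o["q"].round(2),o["tool_pos"],"pre",delta(p+[0,0,.09],T),"g",delta(p,T),o["finger_gap"])
E
```

```text
4.5 [0.08 0.25 2.08 0.06 0.6  1.35] [0.42236695 0.11993353 0.12842457] pre [-1.1, 0.3, 0.3, 0.009, -0.018, 0.015] g [-20.0, 0.2, 88.3, 0.009, -0.018, 0.015] 0.09145577969402356
```

Request:
{"op": "step_arm", "data": {"series": [[[-6,0,29,0,0,0],[-13,0,58,0,0,0],[-20,0,80,0,0,0],[-20,0,88,0,0,0],[-20,0,88,0,0,0],[-20,0,88,0,0,0]]]}}

```text
t: 5.1
tool_pos: [0.4209, 0.119, 0.0381]
orientation: [0.987, 0.123, 0.104, -0.013]
ft_force: [-1.4, -0.2, -0.2]
finger_gap: 0.0917
grip_force: 0.0
```

```bash
python3 - <<'E'
from fk import *
root=np.array([.454+.0485,.1276+.0123,.042]); p,T=tool_pose(root,14.2,0)
o=manip.get_obs();print(o["t"],o["q"].round(2),o["tool_pos"],"g",delta(p,T),o["ft_force"])
E
```

```text
5.1 [0.08 0.45 2.17 0.11 0.32 1.29] [0.42085395 0.11901618 0.03811872] g [0.6, -0.2, 0.3, 0.001, -0.013, -0.004] [-1.36217773 -0.22745687 -0.20867099]
```

Request:
{"op": "step_arm", "data": {"series": [[[0,0,0,0,0,0],[0,0,0,0,0,0],[0,0,0,0,0,0],[0,0,0,0,0,0],[0,0,0,0,0,0],[0,0,0,0,0,0],[0,0,0,0,0,0]]], "grip": 40, "squeeze": 30}}

```text
t: 5.8
tool_pos: [0.4204, 0.1191, 0.0377]
orientation: [0.987, 0.123, 0.104, -0.013]
ft_force: [-0.4, -0.5, 4.0]
finger_gap: 0.0544
grip_force: 30.0
```

Request:
{"op": "step_arm", "data": {"series": [[[3,0,-15,0,0,0],[8,0,-39,0,0,0],[15,0,-70,0,0,0],[25,0,-118,0,0,0],[33,0,-156,0,0,0],[33,0,-156,0,0,0],[33,0,-156,0,0,0]]]}}

```text
t: 6.5
tool_pos: [0.4198, 0.119, 0.197]
orientation: [0.987, 0.123, 0.104, -0.013]
ft_force: [-0.4, 0.8, -2.1]
finger_gap: 0.0537
grip_force: 30.0
```

```bash
python3 - <<'E'
from fk import *
k=np.load("k.npy")
o=manip.get_obs();print(o["t"],o["q"].round(2),o["tool_pos"],o["finger_gap"],o["grip_force"])
for x,z,t in((-80,12,56),(-26,12,56),(-16,16,48),(-8,16,32)):
    p,T=tool_pose(SLOT+np.array([x,0,z])/1000,0,t);print(x,z,t,p.round(4),*ik(k,p,T),delta(p,T) if x==-80 else "")
c=manip.capture("side");cv2.imwrite("pics/s2.png",c["color"])
E
```

```text
6.5 [0.08 0.13 1.99 0.05 0.81 1.37] [0.41983036 0.11900347 0.19704698] 0.053699950951791045 29.99905392760411
-80 12 56 [0.5689 0.073  0.2291] [-0.0, 0.91, 0.77, -0.0, 2.23, 3.14] 0.0 [137.0, 81.1, -3.5, 0.679, -9.293, 2.365]
-26 12 56 [0.6229 0.073  0.2291] [-0.0, 1.07, 0.43, -0.0, 2.4, 3.14] 0.0 
-16 16 48 [0.624  0.073  0.2254] [-0.0, 0.97, 0.6, -0.0, 2.2, 3.14] 0.0 
-8 16 32 [0.6179 0.073  0.2069] [-0.0, 0.76, 0.96, -0.0, 1.77, 3.14] 0.0
```

View pics/s2.png

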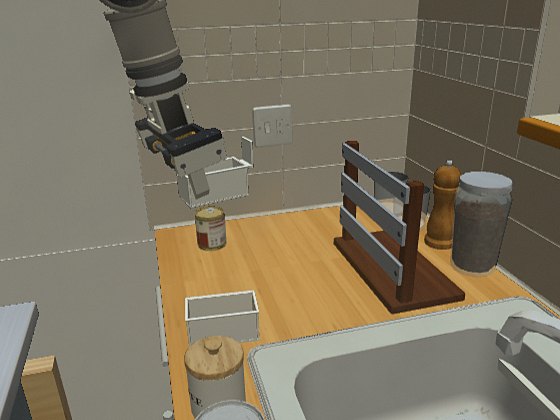

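The side view shows the bin held level in the jaws at (213,180) and the tray untouched. Next I go to the pose in front of the rack, tipping on the way.

Request:
{"op": "step_arm", "data": {"series": [[[14,8,0,0.07,-0.93,0.24],[27,16,-1,0.14,-1.86,0.47],[41,24,-1,0.2,-2.79,0.71],[55,32,-1,0.27,-3.72,0.95],[68,41,-2,0.34,-4.65,1.18],[82,49,-2,0.41,-5.58,1.42],[96,57,-2,0.48,-6.5,1.66],[110,65,-3,0.54,-7.43,1.89],[123,73,-3,0.61,-8.36,2.13],[137,81,-3.5,0.68,-9.29,2.365]]]}}

```text
t: 7.55
tool_pos: [0.5694, 0.073, 0.2262]
orientation: [0.926, -0.0, -0.378, -0.0]
ft_force: [0.6, 0.2, -2.4]
finger_gap: 0.054
grip_force: 30.0
```

Request:
{"op": "step_arm", "data": {"series": [[[0,0,0,0,0,0],[0,0,0,0,0,0],[0,0,0,0,0,0],[0,0,0,0,0,0]]]}}

```text
t: 7.95
tool_pos: [0.5686, 0.0735, 0.2304]
orientation: [0.928, 0.0, -0.374, 0.0]
ft_force: [0.4, -0.6, -1.3]
finger_gap: 0.0538
grip_force: 30.0
```

```bash
python3 - <<'E'
from fk import *
o=manip.get_obs();print(o["t"],o["q"].round(2),o["tool_pos"],o["finger_gap"])
p,T=tool_pose(SLOT+np.array([-80,0,12])/1000,0,56);print(delta(p,T))
c=manip.capture("side");cv2.imwrite("pics/s3.png",cv2.resize(c["color"][60:300,160:480],None,fx=2.4,fy=2.4))
P=pts(c);hsv=cv2.cvtColor(c["color"],cv2.COLOR_BGR2HSV)
np.savez("s3.npz",**{k:np.array(v) for k,v in c.items()})
# expected corners of the tab and bin in world & pixel
B=R.from_euler("y",56,degrees=True); root=SLOT+np.array([-80,0,12])/1000
M=np.linalg.inv(np.array(c["extrinsics"]))
for n,q in(("tabtop-",(15,-18,44)),("tabtop+",(15,18,44)),("root",(0,-18,0)),("wall back bottom",(0,-27,-42)),("front bottom",(-100,-27,-42)),("front top",(-100,-27,8))):
    w=root+B.apply(np.array(q)/1000); x=M[:3,:3]@w+M[:3,3]; u=c["cx"]+c["fx"]*x[0]/-x[2]; v=c["cy"]-c["fy"]*x[1]/-x[2]
    print(n,w.round(4),"px",round(u),round(v),"crop",round((u-160)*2.4),round((v-60)*2.4))
E
```

```text
7.95 [-0.    0.92  0.76 -0.    2.23  1.57] [0.56859386 0.07352443 0.23039998] 0.05378206031648635
[1.1, 0.5, 0.8, 0.003, -0.021, 0.006]
tabtop- [0.6639 0.055  0.1742] px 352 188 crop 461 306
tabtop+ [0.6639 0.091  0.1742] px 343 180 crop 440 288
root [0.619 0.055 0.162] px 325 198 crop 396 331
wall back bottom [0.5842 0.046  0.1385] px 306 217 crop 350 377
front bottom [0.5283 0.046  0.2214] px 269 170 crop 262 264
front top [0.5697 0.046  0.2494] px 296 149 crop 327 213
```

View pics/s3.png

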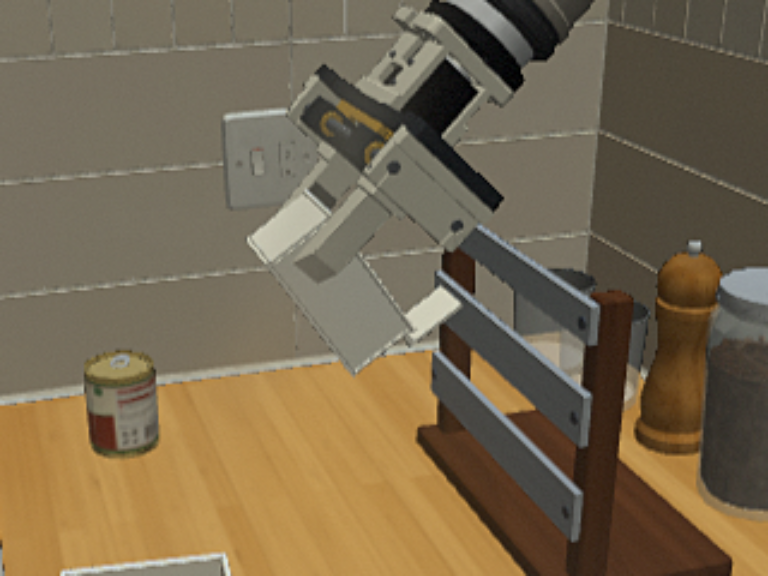

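The crop shows the tipped bin with its tab tip at (461,303) and lower back edge at (355,373). Both are within 3 mm of the prediction, and the slot is just ahead. I'll check the offset with depth.

```bash
python3 - <<'E'
from fk import *
c=dict(np.load("s3.npz"));P=pts(c);hsv=cv2.cvtColor(c["color"],cv2.COLOR_BGR2HSV)
root=SLOT+np.array([-80,0,12])/1000;o=manip.get_obs()
T0=R.from_quat(o["orientation"]);p,T=tool_pose(root,0,56)
B=T0*T.inv()*R.from_euler("y",56,degrees=True); rt=o["tool_pos"]+T0.apply(T.inv().apply(root-p))
Q=B.inv().apply((P-rt).reshape(-1,3)).reshape(P.shape)*1000
m=(hsv[...,1]<45)&(abs(Q[...,1]+27)<4)&(Q[...,0]>-115)&(Q[...,0]<8)&(Q[...,2]>-52)&(Q[...,2]<15)
S=Q[m];print("side",len(S),"y",np.median(S[:,1]).round(1))
b=S[(S[:,0]>-40)];print("bottom z by x",[(a,np.percentile(S[(S[:,0]>a)&(S[:,0]<a+15),2],3).round(1)) for a in(-90,-60,-40,-20)])
print("back x by z",[(a,np.percentile(S[(S[:,2]>a)&(S[:,2]<a+12),0],97).round(1)) for a in(-40,-28,-16)])
m=(hsv[...,1]<45)&(Q[...,0]>5)&(Q[...,0]<22)&(abs(Q[...,1])<22)&(Q[...,2]>8)&(Q[...,2]<52)
S=Q[m];print("tab",len(S),np.percentile(S,[2,50,98],axis=0).round(1).tolist())
# path rows
seq=[(-80,12,56),(-60,12,56),(-44,12,56),(-26,12,56),(-20,14,53),(-16,16,48),(-12,16,40),(-8,16,32),(-6,14,24),(-4,11,16),(-4,7,8),(-4,4,3),(-4,1,0)]
for a,b in zip(seq[:-1],seq[1:]):
    f=lambda s:tool_pose(SLOT+np.array([s[0],0,s[1]])/1000,0,s[2]); print(b,delta(*f(b),*f(seq[0])))
E
```

```text
side 1631 y -28.2
bottom z by x [(-90, np.float64(-41.5)), (-60, np.float64(-40.4)), (-40, np.float64(-40.4)), (-20, np.float64(-39.4))]
back x by z [(-40, np.float64(-2.9)), (-28, np.float64(-1.5)), (-16, np.float64(-0.1))]
tab 265 [[11.9, -20.7, 10.0], [13.3, -6.8, 27.5], [16.0, 15.0, 43.2]]
(-60, 12, 56) [14.4, 0.0, -13.9, 0.0, 0.0, 0.0]
(-44, 12, 56) [25.9, 0.0, -25.0, 0.0, 0.0, 0.0]
(-26, 12, 56) [38.8, 0.0, -37.5, 0.0, 0.0, 0.0]
(-20, 14, 53) [41.2, 0.0, -38.8, 0.0, 0.5, 0.0]
(-16, 16, 48) [42.2, 0.0, -35.7, 0.0, 1.333, 0.0]
(-12, 16, 40) [45.6, 0.0, -26.8, 0.0, 2.667, 0.0]
(-8, 16, 32) [50.7, 0.0, -18.1, 0.0, 4.0, 0.0]
(-6, 14, 24) [57.3, 0.0, -7.0, 0.0, 5.333, 0.0]
(-4, 11, 16) [66.1, 0.0, 4.2, 0.0, 6.667, 0.0]
(-4, 7, 8) [75.5, 0.0, 16.7, 0.0, 8.0, 0.0]
(-4, 4, 3) [82.4, 0.0, 24.3, 0.0, 8.833, 0.0]
(-4, 1, 0) [87.6, 0.0, 29.5, 0.0, 9.333, 0.0]
```

Request:
{"op": "step_arm", "data": {"series": [[[7,0,-7,0,0,0],[14,0,-14,0,0,0],[20,0,-19,0,0,0],[26,0,-25,0,0,0],[32,0,-31,0,0,0],[39,0,-37,0,0,0],[39,0,-37,0,0,0],[39,0,-37,0,0,0]]]}}

```text
t: 8.8
tool_pos: [0.6227, 0.0733, 0.2291]
orientation: [0.927, 0.0, -0.374, -0.0]
ft_force: [-0.4, -0.2, -1.8]
finger_gap: 0.0536
grip_force: 30.0
```

```bash
python3 - <<'E'
from fk import *
o=manip.get_obs();print(o["t"],o["q"].round(2),o["tool_pos"],o["ft_force"].round(1),o["grip_force"])
f=lambda s:tool_pose(SLOT+np.array([s[0],0,s[1]])/1000,0,s[2])
for b in [(-26,12,56),(-20,14,53),(-16,16,48),(-12,16,40),(-8,16,32),(-6,14,24)]: print(b,delta(*f(b)))
E
```

```text
8.8 [-0.    1.08  0.42 -0.    2.41  1.56] [0.62265003 0.07328896 0.22910741] [-0.4 -0.2 -1.8] 29.99927153927274
(-26, 12, 56) [0.2, 0.3, -0.1, 0.001, -0.008, 0.002]
(-20, 14, 53) [2.5, 0.3, -1.4, 0.001, 0.492, 0.002]
(-16, 16, 48) [3.5, 0.3, 1.7, 0.0, 1.325, 0.002]
(-12, 16, 40) [7.0, 0.3, 10.6, 0.0, 2.659, 0.002]
(-8, 16, 32) [12.0, 0.3, 19.3, 0.0, 3.992, 0.002]
(-6, 14, 24) [18.6, 0.3, 30.4, -0.0, 5.325, 0.002]
```

No contact. Now rotate in.

Request:
{"op": "step_arm", "data": {"series": [[[2.5,0,-1.4,0,0.5,0],[3.5,0,1.7,0,1.33,0],[5.2,0,6,0,2,0],[7,0,10.6,0,2.66,0],[9.5,0,15,0,3.33,0],[12,0,19.3,0,4,0],[12,0,19.3,0,4,0],[12,0,19.3,0,4,0],[12,0,19.3,0,4,0]]]}}

```text
t: 9.7
tool_pos: [0.6183, 0.0731, 0.2064]
orientation: [0.985, -0.0, -0.174, -0.0]
ft_force: [0.3, 0.9, -1.9]
finger_gap: 0.0538
grip_force: 30.0
```

```bash
python3 - <<'E'
from fk import *
o=manip.get_obs();print(o["t"],o["q"].round(2),o["tool_pos"],o["ft_force"].round(1),o["grip_force"])
f=lambda s:tool_pose(SLOT+np.array([s[0],0,s[1]])/1000,0,s[2])
for b in [(-8,16,32),(-6,14,24),(-4,11,16),(-4,7,8),(-4,4,3),(-4,1,0)]: print(b,delta(*f(b)))
c=manip.capture("side");cv2.imwrite("pics/s4.png",cv2.resize(c["color"][60:300,230:480],None,fx=2.4,fy=2.4))
E
```

```text
9.7 [-0.    0.77  0.95 -0.    1.77  1.57] [0.61825212 0.07309398 0.20643346] [ 0.3  0.9 -1.9] 29.999169635411818
(-8, 16, 32) [-0.5, 0.1, -0.3, -0.001, 0.011, -0.001]
(-6, 14, 24) [1.1, 0.1, 12.5, -0.001, 1.345, -0.001]
(-4, 11, 16) [4.6, 0.1, 26.3, -0.001, 2.678, -0.001]
(-4, 7, 8) [8.1, 0.1, 41.6, -0.001, 4.011, -0.001]
(-4, 4, 3) [11.3, 0.1, 51.3, -0.001, 4.845, -0.001]
(-4, 1, 0) [14.0, 0.1, 58.2, -0.001, 5.345, -0.001]
```

View pics/s4.png

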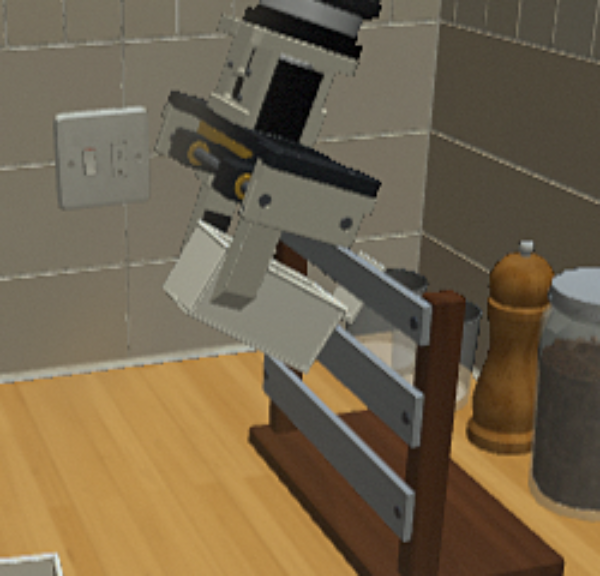

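The tab, at about (350,300), is now behind the top bar, and no force is felt. Next I swing the front down.

Request:
{"op": "step_arm", "data": {"series": [[[0.5,0,6,0,0.67,0],[1.1,0,12.5,0,1.34,0],[2.8,0,19.5,0,2,0],[4.6,0,26.3,0,2.68,0],[6.4,0,34,0,3.34,0],[8.1,0,41.6,0,4.01,0],[9.8,0,46.5,0,4.43,0],[11.3,0,51.3,0,4.85,0],[11.3,0,51.3,0,4.85,0],[11.3,0,51.3,0,4.85,0]]]}}

```text
t: 10.75
tool_pos: [0.6114, 0.0731, 0.154]
orientation: [0.997, -0.0, 0.078, -0.0]
ft_force: [0.2, 0.5, -2.1]
finger_gap: 0.0537
grip_force: 30.0
```

```bash
python3 - <<'E'
from fk import *
o=manip.get_obs();print(o["t"],o["q"].round(2),o["tool_pos"],o["ft_force"].round(1),o["grip_force"])
f=lambda s:tool_pose(SLOT+np.array([s[0],0,s[1]])/1000,0,s[2])
for b in [(-4,4,3),(-4,1,0),(-4,0,0)]: print(b,delta(*f(b)))
c=manip.capture("side");cv2.imwrite("pics/s5.png",cv2.resize(c["color"][60:300,230:480],None,fx=2.4,fy=2.4))
E
```

```text
10.75 [-0.01  0.52  1.54  0.    0.93  1.56] [0.61139254 0.07310278 0.1540264 ] [ 0.2  0.5 -2.1] 29.99914966378128
(-4, 4, 3) [-0.1, 0.1, -0.3, -0.001, 0.004, -0.002]
(-4, 1, 0) [-1.1, 0.1, 7.0, -0.001, 0.504, -0.002]
(-4, 0, 0) [-1.3, 0.1, 8.0, -0.001, 0.504, -0.002]
```

View pics/s5.png

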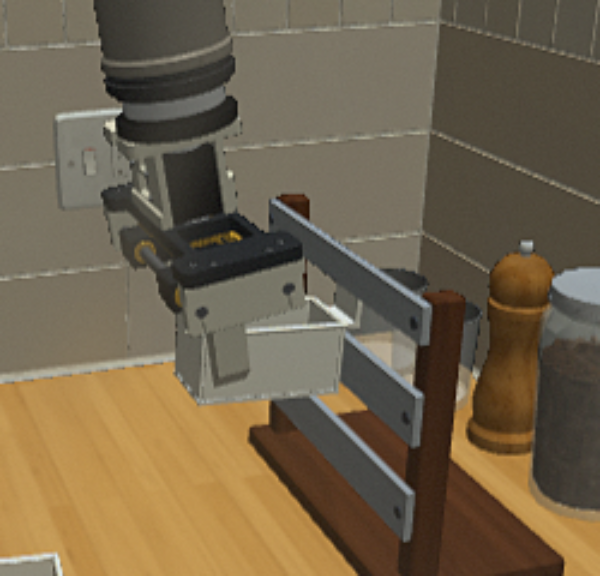

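The bin is nearly level, with its tongue through the upper slot and the tab behind the top bar. I'll lower it gently onto the middle bar.

Request:
{"op": "step_arm", "data": {"series": [[[-0.4,0,2.5,0,0.17,0],[-0.7,0,4.7,0,0.34,0],[-1.1,0,7,0,0.5,0],[-1.3,0,8,0,0.5,0],[-1.3,0,8,0,0.5,0],[-1.3,0,8,0,0.5,0]]]}}

```text
t: 11.4
tool_pos: [0.6116, 0.0731, 0.1462]
orientation: [0.994, -0.0, 0.105, -0.0]
ft_force: [-0.1, 0.3, -1.2]
finger_gap: 0.0537
grip_force: 30.0
```

Request:
{"op": "step_arm", "data": {"series": [[[-0.2,0,1,0,0,0],[-0.2,0,1,0,0,0],[-0.2,0,1,0,0,0]]]}}

```text
t: 11.7
tool_pos: [0.6116, 0.0731, 0.1455]
orientation: [0.994, -0.0, 0.106, -0.0]
ft_force: [0.6, -0.2, 0.4]
finger_gap: 0.054
grip_force: 30.0
```

Request:
{"op": "step_arm", "data": {"series": [[[-0.2,0,1,0,0,0],[-0.2,0,1,0,0,0],[-0.2,0,1,0,0,0]]]}}

```text
t: 12.0
tool_pos: [0.6117, 0.0731, 0.1447]
orientation: [0.994, -0.0, 0.106, -0.0]
ft_force: [-0.4, 0.3, 4.1]
finger_gap: 0.0538
grip_force: 30.0
```

```bash
python3 - <<'E'
from fk import *
o=manip.get_obs();print(o["t"],o["tool_pos"],o["ft_force"].round(1),o["ft_torque"].round(2))
f=lambda s:tool_pose(SLOT+np.array([s[0],0,s[1]])/1000,0,s[2])
print(delta(*f((-4,0,0))))
c=manip.capture("side");P=pts(c);hsv=cv2.cvtColor(c["color"],cv2.COLOR_BGR2HSV)
Q=(P-SLOT)*1000
m=(hsv[...,1]<45)&(abs(Q[...,1]+27)<5)&(Q[...,0]>-120)&(Q[...,0]<0)&(Q[...,2]>-55)&(Q[...,2]<15)
S=Q[m];print([(a,np.percentile(S[(S[:,0]>a)&(S[:,0]<a+15),2],[3,97]).round(1).tolist()) for a in(-100,-75,-50,-20)],np.percentile(S[:,0],[1,98,99.5]).round(1))
E
```

```text
12.0 [0.61171084 0.07311679 0.14468116] [-0.4  0.3  4.1] [-0.03 -0.3  -0.04]
[-0.1, 0.1, -1.3, -0.0, -0.03, -0.001]
[(-100, [-40.6, -5.4]), (-75, [-40.4, 7.5]), (-50, [-40.6, 7.6]), (-20, [-39.9, 8.1])] [-102.1   -3.6   -2. ]
```

The bin is seated (4 N upward) and level, about 3 mm in front of the bar. Release.

Request:
{"op": "step_arm", "data": {"series": [[[0,0,0,0,0,0],[0,0,0,0,0,0],[0,0,0,0,0,0],[0,0,0,0,0,0],[0,0,0,0,0,0],[0,0,0,0,0,0],[0,0,0,0,0,0]]], "grip": 80, "squeeze": 5}}

```text
t: 12.75
tool_pos: [0.6112, 0.0731, 0.144]
orientation: [0.994, -0.0, 0.105, -0.0]
ft_force: [-0.2, 0.3, 0.2]
finger_gap: 0.0798
grip_force: 0.0
```

Request:
{"op": "step_arm", "data": {"series": [[[0,0,-10,0,0,0],[0,0,-25,0,0,0],[0,0,-45,0,0,0],[0,0,-70,0,0,0],[0,0,-100,0,0,0],[0,0,-120,0,0,0],[0,0,-120,0,0,0],[0,0,-120,0,0,0]]]}}

```text
t: 13.55
tool_pos: [0.5859, 0.0731, 0.2618]
orientation: [0.994, -0.0, 0.106, -0.0]
ft_force: [-0.2, 0.2, -0.6]
finger_gap: 0.0804
grip_force: 0.0
```

```bash
python3 - <<'E'
from fk import *
o=manip.get_obs();print(o["t"],o["tool_pos"],o["ft_force"].round(1))
c=manip.capture("side");P=pts(c);hsv=cv2.cvtColor(c["color"],cv2.COLOR_BGR2HSV)
cv2.imwrite("pics/s6.png",cv2.resize(c["color"][60:350,160:480],None,fx=2,fy=2))
Q=(P-SLOT)*1000
m=(hsv[...,1]<45)&(abs(Q[...,1]+27)<6)&(Q[...,0]>-120)&(Q[...,0]<0)&(Q[...,2]>-60)&(Q[...,2]<25)
S=Q[m];print([(a,np.percentile(S[(S[:,0]>a)&(S[:,0]<a+15),2],[3,97]).round(1).tolist()) for a in(-95,-75,-50,-20)],np.percentile(S[:,0],[1,98,99.5]).round(1),np.median(S[:,1]))
E
```

```text
13.55 [0.58594335 0.07314007 0.26179562] [-0.2  0.2 -0.6]
[(-95, [-44.7, 2.4]), (-75, [-43.5, 3.5]), (-50, [-43.0, 4.9]), (-20, [-39.9, 7.2])] [-101.3   -2.6   -1. ] -28.423889720653335
```

View pics/s6.png

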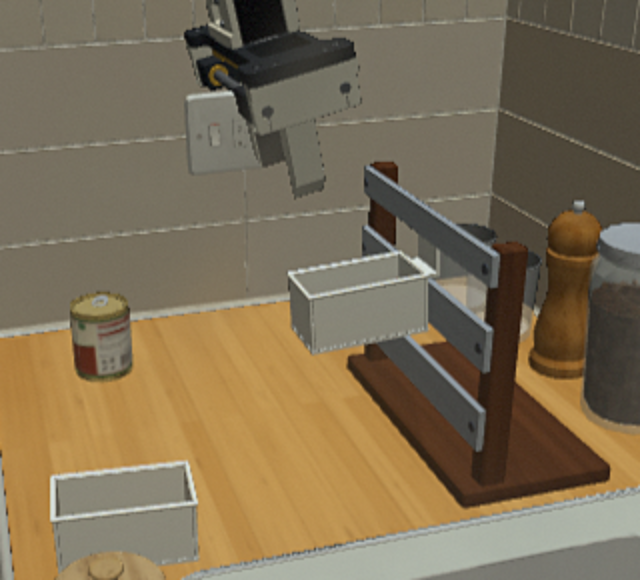

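The bin hangs free in the upper slot at (365,300), sagging about 4°. The gripper is clear of everything and the tray hasn't moved.

```bash
python3 -c "
from rig import manip
print(manip.close_job())"
```

```text
the job is handed in; nothing more can be done
None
```

The bin hangs in the upper slot, roughly midway along the bars and sagging about 4°, with the gripper clear and the tray untouched; I handed the job in at about 13.6 s, and no verdict came back.

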